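Unclamp a gang fixture, check the fork slots with a go gauge and unload the parts

ROBOT

A 6-joint arm with a two-finger parallel gripper is mounted at the origin on the work surface; the furniture and walls round the work are solid. World frame = base frame: x ahead of the robot, y to its left, z up, the work surface at z = 0. Lengths are in mm, angles in rad, forces in N, time in s.
With the tool pointing down it reaches from about 275 to 750 mm from the base axis. Payload 10.2 kg.
Tool frame: the origin (TCP) lies at the centre of the arm's flange, where the gripper is bolted on; the fingertips stand 173 mm ahead of it and the grasp point (between the pads) lies 155 mm ahead of it; z points along the fingers, y is the line along which they close (so a half turn about z gives the same grasp; the last joint's range is limited). The gripper opens to 85 mm and grips with 20 to 120 N. Pads are 22 mm wide; open, the fingers measure 114 mm over their backs; the gripper's body (76 mm by 85 mm) begins 54 mm behind the grasp point. The pads swing forward as they close: fully open they stand 13 mm farther back than shut.
Start: joints at [-1.412, 0.313, 1.498, -0, 1.331, -0.223], TCP at [195.599, -487.21, 404.694] pointing down, gripper open.
Joint ranges: [-2.94, 2.94], [-0.97, 2.17], [0.19, 2.56], [-1.23, 4.37], [0.02, 3.11], [-2.88, 2.88]. Speed limits (rad/s): [2.39, 2.39, 3.01, 3.14, 3.14, 3.14].

INTERFACE

Orientations are given as a unit quaternion [w, x, y, z].
In Python, from rig import ctrl gives the robot as it stands.
- The arm moves only by the shell command python3 steer.py 'ROWS' [OPENING] [FORCE]. ROWS is a JSON list of rows, 1 to 8 of them, each an object with the fields tx, ty, tz (the shift in mm), ax, ay, az (a rotation vector in rad); a field left out counts as zero; each row is the pose to reach, as a shift and turn from the pose commanded when the command began, along the tool's axes at that moment; what a row does not reach only later rows make up. A row lasts 1/10 s, in which the tool goes at most 50 mm and 0.15 rad, less where a joint would pass 70% of its speed; a pose out of reach is approached as far as the arm can. OPENING is the opening from 0.0 (shut) to 1.0 (fully open), set as the command begins (- or left out keeps the last). The fingers move at their own pace and stop on an object; FORCE is the grip in N (left out, the last holds). Time passes only in rows, so rows that do not move let the fingers close. It prints the time, the measured TCP pose, the force, the opening and the grip force at its end. Input that does not fit is refused with a message, and nothing moves.
- ctrl.sense(): the state, without advancing time (a new reading comes with each control period).
- ctrl.capture(name): name is "side" or "top"; returns the picture (384x512x3 uint8, red, green, blue); there is no depth.
- ctrl.calibration(name): a dict with "fx", "fy", "cx", "cy" (pixels), "distortion" ([k1, k2, p1, p2, k3] as OpenCV has them; the pictures are not rectified), "position" and "attitude" of the camera in the world. Camera axes: x right, y down, z forward; pixel columns grow to the right and rows downward; lengths in mm; the calibration is good to about 2 mm. A picture is of the moment at which its call begins. calibration takes no time and is no camera call.
- ctrl.finish_job(): hands the job in; it is judged then, once.
The state is a dict: "time_s": time; "joints": joint angles; "dq": joint speeds; "tau": joint torques, N m; "eef_pos": TCP position; "ee_rot": TCP orientation; "force": force on the tool from outside, world axes, zero at the start; "wrist_torque": the same for the moment, N m; "grip_width": opening from 0.0 (shut) to 1.0 (fully open); "grip_force": force on a finger pad.
Only numpy, scipy, OpenCV 4.12 (cv2) and the standard library are available. Lean on these libraries where they do the work, as an engineer would, in place of code of your own. Each camera call takes 0.05 s, during which the arm holds its last target. There are 200 camera calls.

TASK

A batch of milled fork blocks is still clamped in the gang fixture. Take off the quick-release nut, then the spacer, putting each straight into the yellow hardware bin, and lay the blue clamp bar flat on the bare bench; then, working from left to right, check every block's slot with the red-handled go gauge: push the blade all the way in until its shoulder meets the block, without forcing it, and draw it out again. Finally lay the gauge back on its blue mat and stand every block upright in the green tray, without knocking over the oil bottle or the spray can.

Things in the scene. Friction and masses are not known exactly. Their poses are not given: they have to be found in the camera images.
- fixture: steel gang fixture, fixed; origin at the centre of its underside, z up. Base plate 104 (x) x 216 (y) x 12 mm high. Four stations along its y axis at y = +64, +26, -26, -64 mm (left to right seen from the robot), x = 0: blocks stand on the plate, mouths towards -x, between a rear fence (9 mm above the plate, x = 21.5 to 27.5), a front lip (5 mm, x = -26.5 to -21.5) and 6 mm dividers
- quick_nut: knurled steel quick-release nut, 32 mm diameter, 24 mm high, origin at the centre of its underside, z up; plain 16 mm bore: it slips straight up off the stud without turning. It sits on the spacer, underside 72 mm above the bench, top 96 mm
- spacer: steel spacer ring, 38 mm diameter, 10 mm thick, 17 mm bore, origin at the centre of its underside; on the stud under the nut, lying on the clamp bar 62 mm above the bench
- clamp_bar: blue channel-section clamp bar, 196 (y) x 56 (x) x 36 mm high, about 0.45 kg; origin at the centre of its lower (flange) edges, z up. Top plate 10 mm with a 17 mm square stud hole in the middle; two flanges 26 mm deep hang before and behind the blocks and close the slot mouths. Can be gripped across its width over the stud; stands on its flanges. On the fixture its origin is 26 mm above the bench
- gauge: go gauge, 0.12 kg: red handle 90 (x) x 26 (y) x 24 mm high, a flat horizontal steel blade at its +x end; origin at the centre of the handle's underside, z up. Shoulder (handle front) at x = +45 mm; blade 22 mm long beyond it, 22 mm wide, 6 mm thick, mid-plane 12 mm above the underside, last 4 mm thinned to 3.5 mm. Lies on its underside on the mat, blade away from the robot
- gauge_tip (a point): middle of the tip of the gauge blade, at (67, 0, 12) mm in the gauge's frame
- gauge_mat: blue mat 200 (x) x 120 (y) x 3 mm thick, fixed to the bench, home of the gauge; origin at the centre of its underside. The gauge counts as back when it lies on its underside with its origin over the mat
- hardware_bin: yellow open parts bin, about 111 (x) x 92 (y) x 41 mm, loose, 0.5 kg, origin at the centre of its underside; inner floor about 98 x 80 mm, 4 mm above the bench, front wall (-x) only 20 mm high
- parts_tray: green open tray 130 (x) x 168 (y) x 26 mm high, 4 mm walls, black liner, inner floor 4 mm above the bench; fixed, origin at the centre of its underside. The bench between it and the fixture is bare (there is room there for the clamp bar, its length pointing away from the robot)
- oil_bottle: brown square oil bottle with red nozzle, 62 x 61 x 167 mm, stands loose at the right beyond the tray; origin at the centre of its underside
- spray_can: white and gold spray can with red top, 66 mm diameter, 172 mm high, stands loose at the right rear; origin at the centre of its underside
- fork_a: aluminium fork block at the leftmost station (fixture y = +64 mm); absent in some starts. 40 (x) x 30 (y) x 40 mm high, 0.13 kg, origin at the centre of its underside, z up. A horizontal slot 8 mm high (18 to 26 mm above the underside), 26 mm deep and open at both sides opens in its -x face (x = -20 mm)
- fork_b: aluminium fork block at the second from the left station (fixture y = +26 mm); absent in some starts. 40 (x) x 30 (y) x 40 mm high, 0.13 kg, origin at the centre of its underside, z up. A horizontal slot 8 mm high (18 to 26 mm above the underside), 26 mm deep and open at both sides opens in its -x face (x = -20 mm)
- fork_c: aluminium fork block at the second from the right station (fixture y = -26 mm); absent in some starts. 40 (x) x 30 (y) x 40 mm high, 0.13 kg, origin at the centre of its underside, z up. A horizontal slot 8 mm high (18 to 26 mm above the underside), 26 mm deep and open at both sides opens in its -x face (x = -20 mm)
- fork_d: aluminium fork block at the rightmost station (fixture y = -64 mm); absent in some starts. 40 (x) x 30 (y) x 40 mm high, 0.13 kg, origin at the centre of its underside, z up. A horizontal slot 8 mm high (18 to 26 mm above the underside), 26 mm deep and open at both sides opens in its -x face (x = -20 mm)
- stud_top (a point): top of the fixture's upright stud, 12 mm diameter, at (0, 0, 86) mm in the fixture's frame; it passes through bar, spacer and nut. Pillars 40 x 14 mm at y = +89 and -89 mm, as high as the blocks (52 mm above the bench), carry the ends of the clamp bar

How it is judged:
By the outcome, as a careful person would: the job done as asked, in the order asked, and still so for the second after the job is handed in, with the robot touching nothing.
Of fork_a, fork_b, fork_c, fork_d only 2 to 4 are there at a start; the rules pass over those that are not, and their reading is None.
At some moment in a run one of gauge, hardware_bin may be knocked a few centimetres aside while the robot is not near it.
Once in a run the grip may slacken for a moment while it holds something.
It also fails if it takes over 210 s, if anything falls off the work surface, if the arm or the gripper's body presses on something with over 40 N, if the wrist force passes 120 N, or if a joint passes its speed limit or range.

## Working session

There is one attempt and no reset: what is moved stays moved. The work goes in short steps, Python scripts to look and compute and a shell command to move; the robot and the scene stay as the last step left them, time stands still between calls to the robot, and variables do not carry over. Pictures are saved under pics/ and viewed, at most 14 in all, crops included, and the job is handed in when it is done.

```bash
ls; mkdir -p pics
python3 - <<'E'
from rig import ctrl
import cv2
for n in("side","top"):
    cv2.imwrite(f"pics/{n}0.png",ctrl.capture(n)[:,:,::-1]); print(n,ctrl.calibration(n))
print(ctrl.sense())
E
```

```text
pics
rig.py
steer.py
side {'fx': 348.00674754874603, 'fy': 348.00674754874603, 'cx': 259.1500213761251, 'cy': 187.7443381866723, 'distortion': array([-0.04915627,  0.        ,  0.        ,  0.        ,  0.        ]), 'position': array([-105.82347847,  866.64301623,  705.31221568]), 'attitude': array([ 0.12515511, -0.23656807,  0.8315685 , -0.48668838])}
top {'fx': 495.8964119898872, 'fy': 495.8964119898872, 'cx': 265.4240242028687, 'cy': 193.93501829925336, 'distortion': array([0.06505905, 0.        , 0.        , 0.        , 0.        ]), 'position': array([  96.11235529, -107.03069767, 2157.89853002]), 'attitude': array([ 0.06171914, -0.69945416,  0.70993751, -0.05425264])}
{'time_s': 0.1, 'joints': array([-1.41240863e+00,  3.13414211e-01,  1.49835565e+00, -4.78548885e-05,
        1.33100504e+00, -2.23408338e-01]), 'dq': array([ 0.00012505, -0.00046124, -0.00284292, -0.00136685, -0.00086923,
       -0.00121335]), 'tau': array([ 2.27756522e-03, -4.12897539e+01, -2.60140550e+01, -1.79883241e-04,
        3.02448556e-03, -1.55699176e-06]), 'eef_pos': array([ 195.58485827, -487.1762682 ,  404.18391984]), 'ee_rot': array([-5.91568799e-04,  9.81832988e-01,  1.89746234e-01, -4.01287443e-06]), 'force': array([ 0.40155092,  0.12485211, -0.40958605]), 'wrist_torque': array([-0.06051982,  0.00043765, -0.03658711]), 'grip_force': 0.0, 'grip_width': 1.0032867341851206}
```
View pics/top0.png

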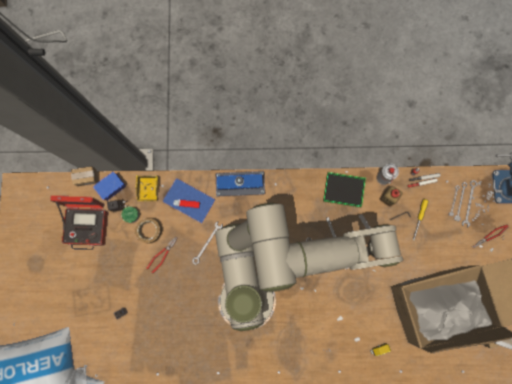

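View pics/side0.png

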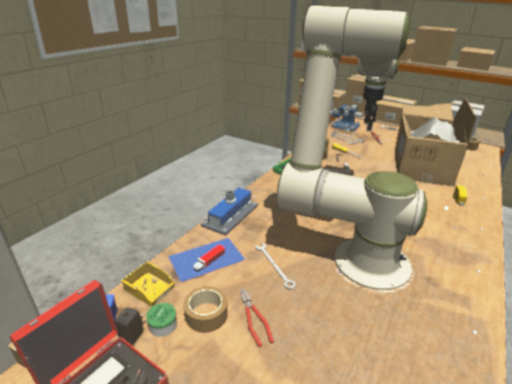

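Create h.py:
```python
import numpy as np, cv2
from scipy.spatial.transform import Rotation as R
from rig import ctrl
def cam(n):
    c=ctrl.calibration(n); q=c["attitude"]
    return np.array([[c["fx"],0,c["cx"]],[0,c["fy"],c["cy"]],[0,0,1]]),c["distortion"],R.from_quat(q,scalar_first=True).as_matrix(),c["position"]
def proj(n,P):
    K,d,M,p=cam(n); P=np.atleast_2d(np.array(P,float))
    return cv2.projectPoints(P,cv2.Rodrigues(M.T)[0],-M.T@p,K,d)[0][:,0]
def ray(n,uv):
    K,d,M,p=cam(n); x=cv2.undistortPoints(np.array(uv,float).reshape(-1,1,2),K,d)[:,0]
    return p,(M@np.c_[x,np.ones(len(x))].T).T
def onz(n,uv,z):
    p,r=ray(n,uv); return p+r*((z-p[2])/r[:,2])[:,None]
def tri(a,b): # a top uv, b side uv -> point, gap
    p,r=ray("top",a); q,s=ray("side",b); r=r[0]/np.linalg.norm(r[0]); s=s[0]/np.linalg.norm(s[0])
    t=np.linalg.lstsq(np.c_[r,-s],q-p,rcond=None)[0]; A=p+t[0]*r; B=q+t[1]*s
    return (A+B)/2,np.linalg.norm(A-B)
def crop(n,x0,y0,x1,y1,k,f,img=None):
    im=ctrl.capture(n) if img is None else img
    c=cv2.resize(im[y0:y1,x0:x1],None,fx=k,fy=k,interpolation=cv2.INTER_CUBIC); cv2.imwrite(f,c[:,:,::-1]); return c
```

Run:
```python
from h import *
t=cv2.imread("pics/top0.png"); s=cv2.imread("pics/side0.png")
a=cv2.resize(t[150:230,130:400],None,fx=2.9,fy=2.9,interpolation=cv2.INTER_CUBIC)
b=cv2.resize(t[160:230,150:270],None,fx=6.5,fy=6.5,interpolation=cv2.INTER_CUBIC)
cv2.imwrite("pics/topb.png",b)
c=cv2.resize(s[180:310,115:265],None,fx=4.6,fy=4.6,interpolation=cv2.INTER_CUBIC); cv2.imwrite("pics/sideb.png",c)
print(onz("top",[[240,183],[345,189],[148,188],[188,201],[390,173],[391,195]],0))
print(onz("side",[[230,210],[208,260],[150,285]],20))
```

```text
[[ 504.69212162   25.24434121    0.        ]
 [ 470.28578234 -437.29575474    0.        ]
 [ 488.60697007  431.50414546    0.        ]
 [ 427.70399105  254.5582252     0.        ]
 [ 538.68647995 -637.35643804    0.        ]
 [ 440.37704558 -636.37403772    0.        ]]
[[505.62647301  22.35128852  20.        ]
 [406.96894456 273.36438877  20.        ]
 [474.95808239 435.06370168  20.        ]]
```

View pics/topb.png

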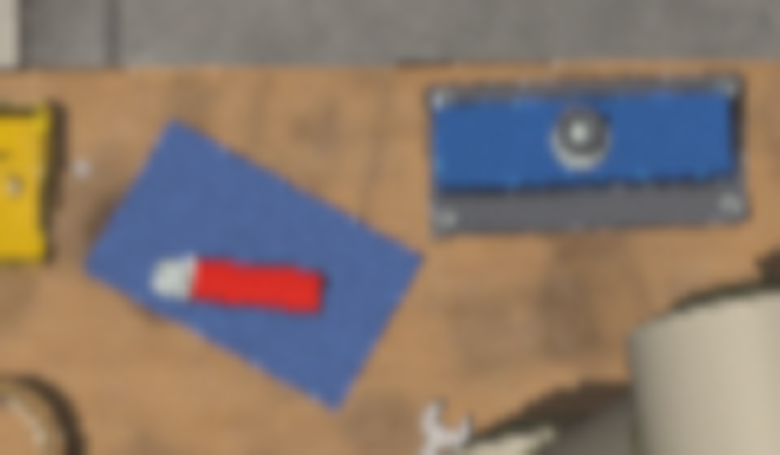

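View pics/sideb.png

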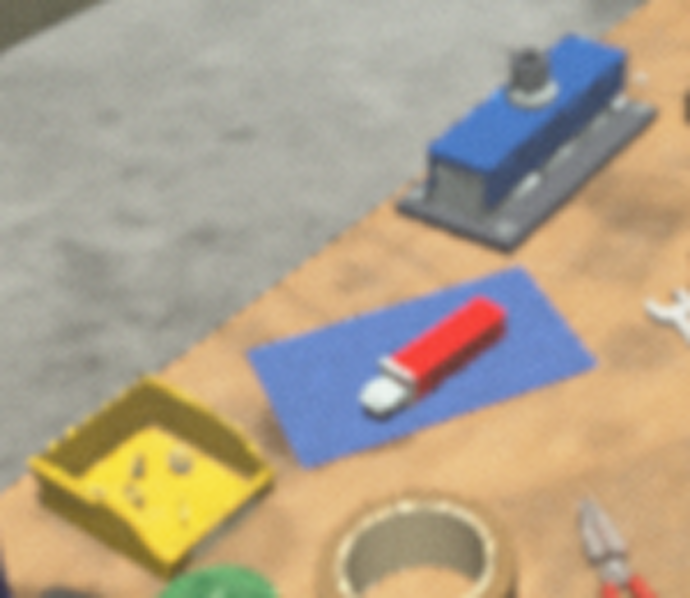

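```bash
cat >> h.py <<'E'
def unc(p,k,o): return (np.array(p,float)+.5)/k-.5+np.array(o)
def T(pose,P):
    x,y,a=pose; P=np.atleast_2d(np.array(P,float)); c,s=np.cos(a),np.sin(a)
    return np.c_[x+c*P[:,0]-s*P[:,1],y+s*P[:,0]+c*P[:,1],P[:,2]]
from scipy.optimize import least_squares,minimize
def kp(obs,x0): # obs: list (cam, local, uv)
    f=lambda p:np.concatenate([proj(n,T(p,l))[0]-uv for n,l,uv in obs])
    r=least_squares(f,x0,loss="soft_l1"); return r.x,r.fun
def box(l): # xmin,xmax,ymin,ymax,z0,z1
    return np.array([[a,b,c] for a in l[:2] for b in l[2:4] for c in l[4:6]])
def soft(n,pts,roi,S=6):
    x0,y0,x1,y1=roi; h=cv2.convexHull((((proj(n,pts)+.5-[x0,y0])*S-.5)*16).round().astype(np.int32))
    m=np.zeros(((y1-y0)*S,(x1-x0)*S),np.float32); cv2.fillConvexPoly(m,h,1,shift=4)
    return cv2.resize(m,(x1-x0,y1-y0),interpolation=cv2.INTER_AREA)
def fitmask(obs,l,x0): # obs: list (cam, mask float crop, roi)
    B=box(l)
    f=lambda p:sum(((soft(n,T([p[0],p[1],p[2]/100],B),roi)-m)**2).sum() for n,m,roi in obs)
    r=minimize(f,[x0[0],x0[1],x0[2]*100],method="Nelder-Mead",options=dict(initial_simplex=np.array([x0[0],x0[1],x0[2]*100])+np.array([[-5,-5,-5],[8,-4,0],[-4,8,3],[0,0,10]]),xatol=.05))
    return np.array([r.x[0],r.x[1],r.x[2]/100]),r.fun
def redness(im): 
    im=im.astype(np.float32); return im[...,0]-np.maximum(im[...,1],im[...,2])
def redmask(im,roi):
    x0,y0,x1,y1=roi; return np.clip(redness(im[y0:y1,x0:x1])/110-.25,0,1)
E
cat > m1.py <<'E'
from h import *
t=cv2.imread("pics/top0.png")[:,:,::-1]; s=cv2.imread("pics/side0.png")[:,:,::-1]
tu=lambda p:unc(p,6.5,(150,160)); su=lambda p:unc(p,4.6,(115,180))
top=[("top",l,tu(u)) for l,u in [((52,108,12),(432,90)),((52,-108,12),(738,77)),((-52,108,12),(437,234)),((-52,-108,12),(744,222)),((0,0,96),(580,131))]]
side=[("side",l,su(u)) for l,u in [((52,108,12),(400,207)),((-52,108,12),(508,238)),((-52,-108,12),(655,112)),((28,98,62),(430,155)),((-28,98,62),(487,173)),((28,-98,62),(572,36)),((-28,-98,62),(625,53)),((0,0,96),(530,55))]]
for o in(top,side,top+side):
    p,f=kp(o,[505,25,0]); print(p.round(3),f.round(1))
print("nut tri",tri(tu((580,131)),su((530,54))))
print("plate corner tri",tri(tu((432,90)),su((400,207))),"bar tri",tri(tu((432,100)),su((430,155))))
rt=(165,190,210,215); rs=(190,235,235,275)
print(redmask(t,rt).sum(), redmask(s,rs).sum())
mt,ms=redmask(t,rt),redmask(s,rs)
L=(-45,45,-13,13,3,27)
for o in([("top",mt,rt)],[("side",ms,rs)],[("top",mt,rt),("side",ms,rs)]):
    print("gauge",fitmask(o,L,[420,250,1.5]))
print("g tri", tri(tu((193,262)),su((390,362))),tri(tu((323,273)),su((483,300))))
E
python3 m1.py
```

```text
[5.0036e+02 2.4440e+01 2.6000e-02] [-0.8 -0.5  0.9 -0.5 -1.   0.5  1.   0.4 -0.   0.1]
[5.00122e+02 2.81140e+01 4.10000e-02] [-1.4 -0.6  0.8  2.2  0.8 -0.8 -1.2 -1.   0.5  0.  -0.9 -0.2  0.6 -0.1
  0.1  1.2]
[5.00592e+02 2.62950e+01 3.30000e-02] [-1.3 -0.4  0.4 -0.7 -1.4  0.7  0.6  0.1 -0.5  0.  -1.3 -1.   0.7  1.8
  1.1 -1.  -1.1 -1.4  0.5 -0.3 -0.5 -0.4  0.9 -0.2  0.3  0.9]
nut tri (array([501.20127372,  24.75777969,  99.32980925]), np.float64(2.6097353961637535))
plate corner tri (array([548.39160023, 130.77577065,   4.95094912]), np.float64(0.555537432644818)) bar tri (array([527.63484063, 123.17082263,  55.59550706]), np.float64(8.095465405878103))
119.1409 240.58636
gauge (array([414.60108006, 249.58752518,   1.43039009]), np.float64(22.58056640625))
gauge (array([418.77141349, 235.73734949,   1.68119584]), np.float64(118.70214080810547))
gauge (array([413.34454209, 243.52062061,   1.47721559]), np.float64(163.12074279785156))
g tri (array([428.1888481 , 287.44023604,  27.01135957]), np.float64(2.0163228319396307)) (array([419.99467067, 201.25089296,  21.69207389]), np.float64(2.363770677508966))
```

```bash
cat >> h.py <<'E'
def plan(x,y,z,psi,ext=155): # grasp-point target, prints row from measured pose
    s=ctrl.sense(); p=s["eef_pos"]; M=R.from_quat(s["ee_rot"],scalar_first=True)
    G=R.from_matrix(np.array([[np.cos(psi),np.sin(psi),0],[np.sin(psi),-np.cos(psi),0],[0,0,-1]]))
    d=M.inv().apply(np.array([x,y,z+ext])-p); r=(M.inv()*G).as_rotvec()
    print("t",round(s["time_s"],1),"row",d.round(1),r.round(3),"F",s["force"].round(1),"w",round(s["grip_width"]*85,1),"j6",s["joints"][5].round(2))
E
python3 -c "
from h import *
plan(500.5,25.2,150,1.571+.03)"
```

```text
t 0.1 row [ 473.8 -361.8   99.7] [-1.000e-03 -1.000e-03 -1.219e+00] F [ 0.4  0.1 -0.4] w 85.3 j6 -0.22
```

```bash
python3 steer.py '[{"tx": 474,"ty": -362,"az": -1.2},{"tx": 474,"ty": -362,"az": -1.2},{"tx": 474,"ty": -362,"az": -1.2},{"tx": 474,"ty": -362,"az": -1.2},{"tx": 474,"ty": -362,"az": -1.2},{"tx": 474,"ty": -362,"az": -1.2},{"tx": 474,"ty": -362,"az": -1.2},{"tx": 474,"ty": -362,"az": -1.2}]' 0.6 40;  python3 -c "
from h import *
plan(500.5,25.2,150,1.571+.03)"
```

```text
time_s: 0.9
eef_pos: [400.7, -141.5, 404.7]
ee_rot: [0.0, 0.701, 0.713, 0.0]
force: [1.0, -0.2, 0.5]
grip_width: 0.598
grip_force: 0.0
t 0.9 row [165.  102.6  99.7] [ 0.     0.    -0.013] F [ 1.  -0.2  0.5] w 50.8 j6 -0.63
```

```bash
python3 steer.py '[{"tx": 165,"ty": 103,"tz": 50,"az": -0.013},{"tx": 165,"ty": 103,"tz": 100,"az": -0.013},{"tx": 165,"ty": 103,"tz": 100,"az": -0.013},{"tx": 165,"ty": 103,"tz": 100,"az": -0.013},{"tx": 165,"ty": 103,"tz": 100,"az": -0.013},{"tx": 165,"ty": 103,"tz": 100,"az": -0.013}]';  python3 - <<'E'
from h import *
plan(500.5,25.2,94,1.571+.03)
t=ctrl.capture("top"); s=ctrl.capture("side")
cv2.imwrite("pics/t1.png",t[:,:,::-1]);cv2.imwrite("pics/s1.png",s[:,:,::-1])
a=cv2.resize(s[150:260,170:290],None,fx=5,fy=5,interpolation=cv2.INTER_CUBIC)
cv2.imwrite("pics/s1c.png",a[:,:,::-1])
E
```

```text
time_s: 1.5
eef_pos: [501.6, 24.4, 302.8]
ee_rot: [-0.002, 0.697, 0.717, -0.001]
force: [-0.4, -1.1, 0.1]
grip_width: 0.598
grip_force: 0.0
t 1.5 row [ 0.8 -0.8 53.8] [-0.004 -0.001 -0.003] F [-0.4 -1.1  0.1] w 50.8 j6 -0.21
```

View pics/s1c.png

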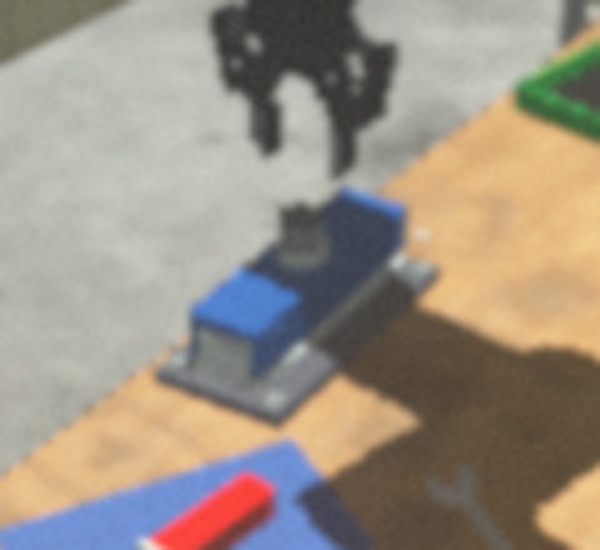

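```bash
python3 steer.py '[{"tx": 1,"ty": -1,"tz": 20},{"tx": 1,"ty": -1,"tz": 40},{"tx": 1,"ty": -1,"tz": 50},{"tx": 1,"ty": -1,"tz": 54},{"tx": 1,"ty": -1,"tz": 54}]' && python3 steer.py '[{},{},{},{},{},{}]' 0.2 50;  python3 -c "
from h import *
plan(500.5,25.2,94,1.571+.03)"
```

```text
time_s: 2.1
eef_pos: [500.3, 23.1, 251.1]
ee_rot: [0.0, 0.699, 0.715, 0.0]
force: [-1.0, 0.1, 0.1]
grip_width: 0.599
grip_force: 0.0
time_s: 2.7
eef_pos: [500.7, 23.5, 252.0]
ee_rot: [0.001, 0.699, 0.716, 0.001]
force: [-0.5, -0.7, 6.2]
grip_width: 0.352
grip_force: 49.4
t 2.7 row [ 1.7 -0.2  3. ] [ 0.003  0.001 -0.006] F [-0.5 -0.7  6.2] w 29.9 j6 -0.21
```

```bash
python3 steer.py '[{"tz": -8},{"tz": -20},{"tz": -50},{"tz": -90},{"tz": -90},{"tz": -90}]' - 70;  python3 - <<'E'
from h import *
t=ctrl.capture("top"); s=ctrl.capture("side")
cv2.imwrite("pics/t2.png",t[:,:,::-1]);cv2.imwrite("pics/s2.png",s[:,:,::-1])
a=cv2.resize(s[130:310,110:290],None,fx=3,fy=3,interpolation=cv2.INTER_CUBIC)
b=cv2.resize(t[160:220,80:240],None,fx=4.9,fy=4.9,interpolation=cv2.INTER_CUBIC)
cv2.imwrite("pics/s2c.png",np.vstack([a[:300],np.zeros((0,540,3),np.uint8),a[300:]])[:,:,::-1])
# bin fit: yellow mask
for n,im,roi in(("top",t,(120,165,175,215)),("side",s,(110,250,185,315))):
    x0,y0,x1,y1=roi; h=cv2.cvtColor(im[y0:y1,x0:x1],cv2.COLOR_RGB2HSV); m=((abs(h[...,0].astype(int)-25)<6)&(h[...,1]>165)).astype(np.uint8)
    k,l,st,ce=cv2.connectedComponentsWithStats(m); i=1+st[1:,4].argmax(); m=(l==i).astype(np.uint8)
    c=np.vstack([q[:,0] for q in cv2.findContours(m,0,2)[0]])+[x0,y0]; r=cv2.minAreaRect(c.astype(np.float32)); print(n,st[i],r); 
    P=onz(n,cv2.boxPoints(r),41 if n=="top" else 30); print(P.round(0),P.mean(0))
plan(480,435,150,1.571)
E
```

```text
time_s: 3.3
eef_pos: [500.0, 23.7, 341.4]
ee_rot: [0.0, 0.699, 0.716, 0.0]
force: [-0.2, -0.2, -0.7]
grip_width: 0.341
grip_force: 70.0
top [ 19  12  19  24 394] ((148.0, 188.5), (23.0, 18.0), 90.0)
[[530. 461.  41.]
 [529. 383.  41.]
 [428. 381.  41.]
 [429. 459.  41.]] [479.13976408 421.18203656  41.        ]
side [ 13  24  50  31 563] ((147.46165466308594, 282.0415344238281), (38.71848678588867, 33.34877395629883), 42.709388732910156)
[[539. 472.  30.]
 [562. 370.  30.]
 [421. 403.  30.]
 [411. 494.  30.]] [483.30159957 434.90541736  30.        ]
t 3.4 row [411.6 -10.   35. ] [-0.002 -0.     0.024] F [ 0.4 -0.  -0.3] w 29.0 j6 -0.21
```

View pics/s2c.png

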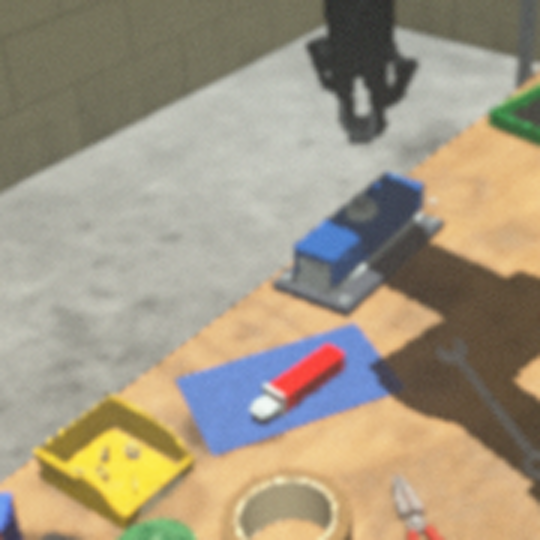

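Run:
```python
from h import *
t=cv2.imread("pics/t2.png"); s=cv2.imread("pics/s2.png")
b=cv2.resize(t[170:206,130:166],None,fx=15,fy=15,interpolation=cv2.INTER_CUBIC)
a=cv2.resize(s[255:310,115:180],None,fx=10,fy=10,interpolation=cv2.INTER_CUBIC)
a=np.vstack([a,np.zeros((10,650,3),np.uint8)]); b=cv2.resize(b[:,:],(560,560))
a=cv2.resize(a,(560,480)); cv2.imwrite("pics/bin.png",np.hstack([cv2.resize(b,(400,400)),cv2.resize(a,(400,400))]))
```

```text
(no output)
```

View pics/bin.png

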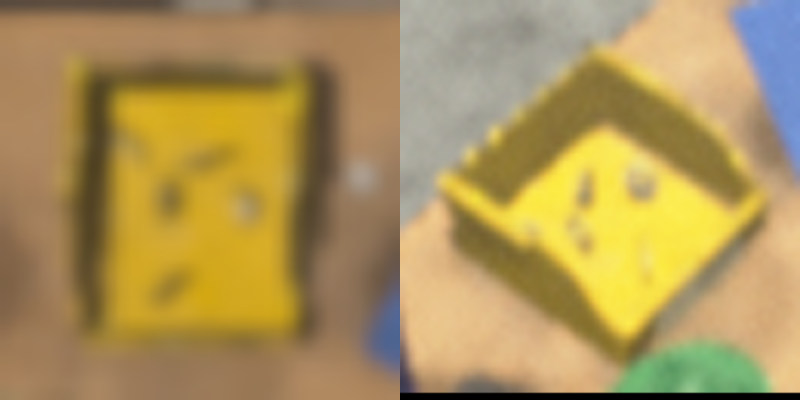

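Run:
```python
from h import *
tu=lambda p:unc(p,11.11,(130,170)); su=lambda p:(np.array(p)+.5)/[6.154,7.143]-.5+[115,255]
H=[(55.5,46,41),(55.5,-46,41),(-55.5,46,20),(-55.5,-46,20)]
top=[("top",l,tu(u)) for l,u in zip(H,[(68,62),(308,65),(84,342),(302,342)])]
side=[("side",l,su(u)) for l,u in zip(H,[(40,175),(200,48),(225,335),(362,200)])]
for o in(top,side,top+side):
    p,f=kp(o,[480,430,0]); print(p.round(3),f.round(1))
print(tri(top[0][2],side[0][2]),tri(top[1][2],side[1][2]))
```

```text
[ 4.84064e+02  4.29673e+02 -1.30000e-02] [ 0.2 -0.3 -0.1 -0.6 -0.9  0.5  0.7  0.4]
[ 4.80742e+02  4.31776e+02 -2.90000e-02] [-0.7  0.2  0.1 -1.3 -0.4  2.1  3.3 -0.9]
[ 4.82733e+02  4.30385e+02 -2.20000e-02] [ 0.2 -0.1 -0.2 -0.2 -1.2  0.7  0.4  0.8 -0.9 -0.3 -0.3 -1.8 -0.4  1.3
  3.1 -1.7]
(array([537.8728643 , 475.10678984,  40.98501836]), np.float64(2.5641849369617304)) (array([537.33830044, 383.72246426,  34.62431122]), np.float64(0.5988395796693404))
```

```bash
python3 steer.py '[{"tx": 200},{"tx": 424,"ty": -5},{"tx": 424,"ty": -5,"az": 0.02},{"tx": 424,"ty": -5,"az": 0.02},{"tx": 424,"ty": -5,"az": 0.02},{"tx": 424,"ty": -5,"az": 0.02},{"tx": 424,"ty": -5,"az": 0.02},{"tx": 424,"ty": -5,"az": 0.02}]' ;  python3 -c "
from h import *
plan(483,448,33,1.571)"
```

```text
time_s: 4.2
eef_pos: [485.4, 425.4, 339.2]
ee_rot: [-0.0, 0.706, 0.709, -0.001]
force: [1.5, 0.2, -2.1]
grip_width: 0.348
grip_force: 50.1
t 4.2 row [ 22.8  -2.  151.1] [-0.002  0.001  0.004] F [ 1.5  0.2 -2.1] w 29.6 j6 0.53
```

```bash
cat >> h.py <<'E'
def binside(im):
    x0,y0,x1,y1=90,240,200,330; h=cv2.cvtColor(im[y0:y1,x0:x1],cv2.COLOR_RGB2HSV); m=((abs(h[...,0].astype(int)-25)<6)&(h[...,1]>150)).astype(np.uint8)
    k,l,st,ce=cv2.connectedComponentsWithStats(m); i=1+st[1:,4].argmax(); print("bin bbox",st[i]+[x0,y0,0,0,0])
E
python3 -c "
from h import *
s=ctrl.capture('side'); binside(cv2.imread('pics/s2.png')[:,:,::-1]); binside(s); cv2.imwrite('pics/s3.png',s[:,:,::-1])"
python3 steer.py '[{"tx": 23,"ty": -2,"tz": 50},{"tx": 23,"ty": -2,"tz": 90},{"tx": 23,"ty": -2,"tz": 120},{"tx": 23,"ty": -2,"tz": 140},{"tx": 23,"ty": -2,"tz": 149},{"tx": 23,"ty": -2,"tz": 149}]' && python3 steer.py '[{},{},{}]' 0.55;  python3 -c "
from h import *
plan(483,448,33,1.571)"
```

```text
bin bbox [122 263  52  42 992]
bin bbox [123 268  52  37 775]
time_s: 4.85
eef_pos: [483.7, 446.1, 190.0]
ee_rot: [-0.0, 0.706, 0.708, -0.002]
force: [0.4, 0.8, -1.5]
grip_width: 0.34
grip_force: 70.2
time_s: 5.15
eef_pos: [484.1, 446.5, 192.9]
ee_rot: [0.0, 0.706, 0.709, 0.001]
force: [0.1, 0.0, -0.1]
grip_width: 0.549
grip_force: 0.0
t 5.2 row [ 1.5 -1.1  4.9] [ 0.002 -0.001  0.004] F [ 0.1  0.  -0.1] w 46.6 j6 0.56
```

```bash
python3 steer.py '[{"tz": -40},{"tz": -80},{"tz": -110},{"tx": -50,"tz": -110},{"tx": -420,"ty": 20,"tz": -110,"az": -0.03},{"tx": -420,"ty": 20,"tz": -110,"az": -0.03},{"tx": -420,"ty": 20,"tz": -110,"az": -0.03},{"tx": -420,"ty": 20,"tz": -110,"az": -0.03}]' 0.62 ;  python3 - <<'E'
from h import *
plan(500.5,24.5,83,1.601)
t=ctrl.capture("top"); s=ctrl.capture("side"); binside(s)
cv2.imwrite("pics/s4.png",s[:,:,::-1]);cv2.imwrite("pics/t4.png",t[:,:,::-1])
E
```

```text
time_s: 5.95
eef_pos: [495.4, 194.8, 302.6]
ee_rot: [0.001, 0.695, 0.719, 0.001]
force: [1.6, -0.4, 0.1]
grip_width: 0.62
grip_force: 0.0
t 6.0 row [-170.4   -0.8   64.5] [ 0.002 -0.     0.004] F [ 1.6 -0.4  0.1] w 52.7 j6 0.12
bin bbox [122 263  52  42 852]
```

```bash
python3 steer.py '[{"tx": -170,"ty": -1},{"tx": -170,"ty": -1},{"tx": -170,"ty": -1},{"tx": -170,"ty": -1},{"tx": -170,"ty": -1,"tz": 30},{"tx": -170,"ty": -1,"tz": 50},{"tx": -170,"ty": -1,"tz": 56},{"tx": -170,"ty": -1,"tz": 56}]' && python3 -c "
from h import *
plan(500.5,24.5,83,1.601)"
```

```text
time_s: 6.85
eef_pos: [500.6, 27.2, 245.8]
ee_rot: [-0.0, 0.695, 0.719, -0.0]
force: [-0.2, -0.5, 0.5]
grip_width: 0.616
grip_force: 0.0
t 6.8 row [-2.7 -0.2  7.8] [-0.    -0.     0.004] F [-0.2 -0.5  0.5] w 52.4 j6 -0.21
```

```bash
python3 steer.py '[{"tx": -3,"tz": 4},{"tx": -3,"tz": 7},{"tx": -3,"tz": 7}]' && python3 steer.py '[{},{},{},{},{}]' 0.3 60 && python3 -c "
from h import *
plan(500.5,24.5,83,1.601)"
```

```text
time_s: 7.15
eef_pos: [500.7, 23.8, 238.9]
ee_rot: [0.0, 0.695, 0.719, 0.0]
force: [-0.6, 1.1, 0.3]
grip_width: 0.621
grip_force: 0.0
time_s: 7.65
eef_pos: [500.7, 23.8, 239.6]
ee_rot: [0.0, 0.695, 0.719, 0.0]
force: [-2.4, 0.6, 7.6]
grip_width: 0.401
grip_force: 58.9
t 7.7 row [ 0.7 -0.2  1.6] [0.001 0.    0.004] F [-2.4  0.6  7.6] w 34.1 j6 -0.22
```

```bash
python3 steer.py '[{"tz": -5},{"tz": -15},{"tz": -50},{"tz": -90},{"tz": -100},{"tz": -100}]' - 70;  python3 - <<'E'
from h import *
s=ctrl.capture("side"); binside(s)
cv2.imwrite("pics/s5.png",s[:,:,::-1])
a=cv2.resize(s[120:310,110:290],None,fx=3,fy=3,interpolation=cv2.INTER_CUBIC); cv2.imwrite("pics/s5c.png",a[:,:,::-1])
plan(483,415,33,1.571)
E
```

```text
time_s: 8.25
eef_pos: [500.6, 23.8, 340.4]
ee_rot: [0.001, 0.695, 0.719, 0.001]
force: [0.2, -0.7, -0.4]
grip_width: 0.388
grip_force: 72.3
bin bbox [122 263  52  42 877]
t 8.3 row [391.6  -4.1 150.7] [0.    0.    0.034] F [-0.4  0.3 -1.5] w 32.9 j6 -0.22
```

View pics/s5c.png

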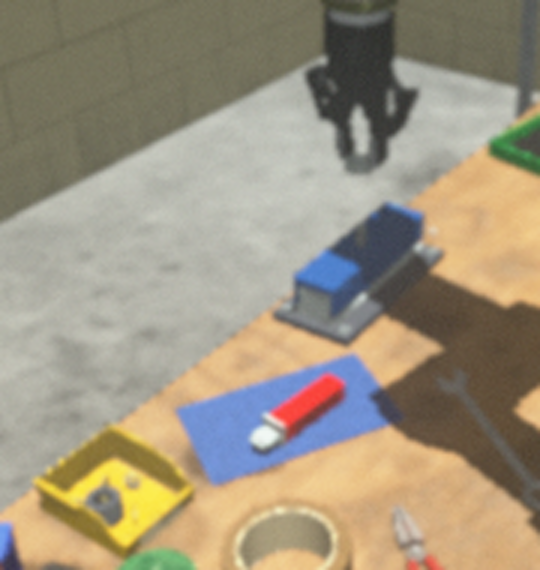

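```bash
python3 steer.py '[{"tx": 200,"az": 0.03},{"tx": 390,"ty": -4,"az": 0.03},{"tx": 390,"ty": -4,"az": 0.03},{"tx": 390,"ty": -4,"az": 0.03},{"tx": 390,"ty": -4,"az": 0.03},{"tx": 390,"ty": -4,"az": 0.03},{"tx": 390,"ty": -4,"az": 0.03},{"tx": 390,"ty": -4,"az": 0.03}]' && python3 steer.py '[{},{"tz": 30},{"tz": 70},{"tz": 110},{"tz": 135},{"tz": 145},{"tz": 147}]' && python3 steer.py '[{},{},{}]' 0.6 &&  python3 steer.py '[{"tz": -40},{"tz": -80},{"tz": -120},{"tx": -50,"tz": -120},{"tx": -400,"ty": 20,"tz": -120,"az": -0.03},{"tx": -400,"ty": 20,"tz": -120,"az": -0.03},{"tx": -400,"ty": 20,"tz": -120,"az": -0.03},{"tx": -400,"ty": 20,"tz": -120,"az": -0.03}]' 1.0 ;  python3 - <<'E'
from h import *
plan(500.5,24.5,52,1.601)
t=ctrl.capture("top"); s=ctrl.capture("side"); binside(s)
cv2.imwrite("pics/s6.png",s[:,:,::-1]);cv2.imwrite("pics/t6.png",t[:,:,::-1])
E
```

```text
time_s: 9.1
eef_pos: [482.5, 415.9, 336.4]
ee_rot: [-0.001, 0.705, 0.709, -0.002]
force: [0.6, -1.0, -0.8]
grip_width: 0.39
grip_force: 72.3
time_s: 9.8
eef_pos: [483.2, 412.9, 190.1]
ee_rot: [-0.0, 0.706, 0.708, -0.002]
force: [-0.3, -0.2, -0.6]
grip_width: 0.391
grip_force: 72.3
time_s: 10.1
eef_pos: [483.6, 413.5, 193.0]
ee_rot: [0.0, 0.706, 0.709, 0.001]
force: [0.2, 0.2, 0.2]
grip_width: 0.598
grip_force: 0.0
time_s: 10.9
eef_pos: [495.4, 162.0, 312.7]
ee_rot: [0.001, 0.695, 0.719, 0.001]
force: [0.7, -0.0, -0.5]
grip_width: 1.001
grip_force: 0.0
t 10.9 row [-137.6    0.2  105.7] [ 0.002 -0.     0.004] F [ 0.7 -0.  -0.5] w 85.1 j6 0.06
bin bbox [122 267  52  38 632]
```

```bash
python3 steer.py '[{"tx": -138},{"tx": -138},{"tx": -138},{"tx": -138,"tz": 30},{"tx": -138,"tz": 70},{"tx": -138,"tz": 100},{"tx": -138,"tz": 111},{"tx": -138,"tz": 111}]' && python3 -c "
from h import *
plan(500.5,24.5,46,1.601)"  && python3 steer.py '[{},{},{},{},{}]' 0.4 80 && python3 -c "
from h import *
plan(500.5,24.5,46,1.601)"
```

```text
time_s: 11.8
eef_pos: [500.5, 26.2, 200.4]
ee_rot: [-0.001, 0.695, 0.719, -0.0]
force: [0.6, -0.6, 1.0]
grip_width: 1.001
grip_force: 0.0
t 11.8 row [-1.7 -0.1 -0.6] [-0.001 -0.     0.004] F [ 0.6 -0.6  1. ] w 85.1 j6 -0.22
time_s: 12.3
eef_pos: [501.1, 25.9, 202.7]
ee_rot: [0.002, 0.695, 0.719, 0.001]
force: [-0.3, 0.6, 8.4]
grip_width: 0.642
grip_force: 85.2
t 12.3 row [-1.4 -0.7  1.7] [0.004 0.001 0.004] F [-0.3  0.6  8.4] w 54.6 j6 -0.22
```

```bash
python3 steer.py '[{"tz": -6},{"tz": -20},{"tz": -45},{"tz": -75},{"tz": -90},{"tz": -90}]' - 100;  python3 - <<'E'
from h import *
s=ctrl.capture("side"); t=ctrl.capture("top")
cv2.imwrite("pics/s7.png",s[:,:,::-1]);cv2.imwrite("pics/t7.png",t[:,:,::-1])
a=cv2.resize(s[110:300,150:350],None,fx=2,fy=2.1,interpolation=cv2.INTER_CUBIC); b=cv2.resize(t[150:220,210:410],(800,280),interpolation=cv2.INTER_CUBIC)
a=cv2.resize(s[170:260,170:300],(400,280),interpolation=cv2.INTER_CUBIC); a2=cv2.resize(s[110:200,240:370],(400,280),interpolation=cv2.INTER_CUBIC)
cv2.imwrite("pics/c7.png",np.vstack([b,np.hstack([a,a2])])[:,:,::-1])
plan(440,-215,120,0.0)
E
```

```text
time_s: 12.9
eef_pos: [500.6, 25.9, 293.0]
ee_rot: [0.002, 0.695, 0.719, 0.001]
force: [-0.1, -0.2, -4.1]
grip_width: 0.641
grip_force: 109.3
t 13.0 row [-238.7  -68.3   15.4] [-1.000e-03  0.000e+00  1.605e+00] F [ 0.1  0.9 -3.6] w 54.2 j6 -0.22
```

View pics/c7.png

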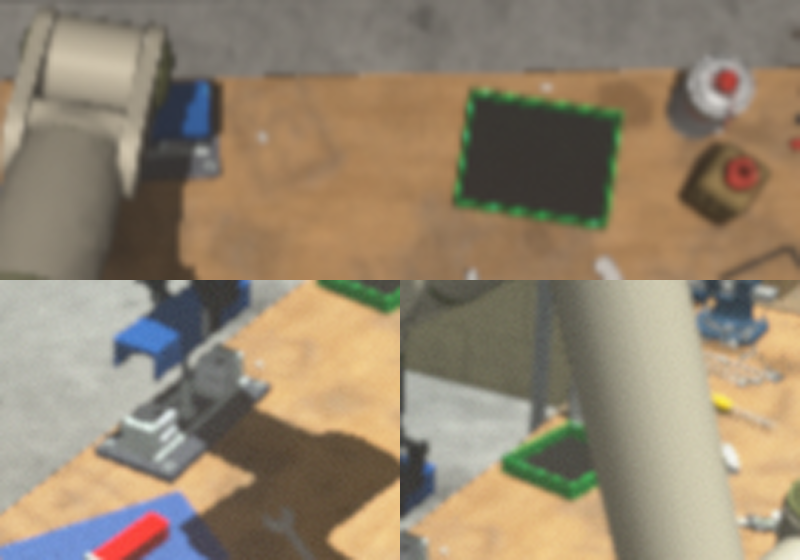

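```bash
python3 steer.py '[{"tx": -100,"ty": -20,"az": 0.1},{"tx": -239,"ty": -68,"az": 0.3},{"tx": -239,"ty": -68,"az": 0.8},{"tx": -239,"ty": -68,"az": 1.6},{"tx": -239,"ty": -68,"az": 1.6},{"tx": -239,"ty": -68,"az": 1.6},{"tx": -239,"ty": -68,"az": 1.6},{"tx": -239,"ty": -68,"az": 1.6}]';  python3 - <<'E'
from h import *
tu=lambda p:unc(p,4,(210,150))
H=[(65,84,26),(65,-84,26),(-65,84,26),(-65,-84,26)]
top=[("top",l,tu(u)) for l,u in zip(H,[(473,89),(623,112),(455,207),(606,229)])]
p,f=kp(top,[470,-437,0]); print(p.round(3),f.round(1))
su=lambda p:(np.array(p)+.5)/[400/130,280/90]-.5+[240,110]
print(tri(top[0][2],su((125,145-280+280-0))) )
print(onz("top",[[280,169],[330,168]],0))
plan(440,-215,120,0.0)
E
```

```text
time_s: 13.8
eef_pos: [440.1, -215.6, 289.3]
ee_rot: [-0.001, 0.975, 0.222, -0.001]
force: [0.4, -0.6, -4.0]
grip_width: 0.641
grip_force: 109.0
[ 4.64255e+02 -4.30629e+02 -1.73000e-01] [-0.6  0.1  0.2  0.2 -0.3 -0.4  0.7  0.1]
(array([ 520.8251717 , -358.71959283,   83.91924812]), np.float64(21.44374353494482))
[[ 565.1418091  -153.02906198    0.        ]
 [ 565.9059807  -374.79942972    0.        ]]
t 13.8 row [ 0.1 -0.6 14.3] [-0.002  0.002  0.448] F [ 0.4 -0.6 -4. ] w 54.5 j6 0.43
```

```bash
python3 steer.py '[{"az": 0.15},{"tz": 10,"az": 0.3},{"tz": 40,"az": 0.448},{"tz": 75,"az": 0.448},{"tz": 97,"az": 0.448},{"tz": 106,"az": 0.448},{"tz": 108,"az": 0.448}]' && python3 steer.py '[{"tz": 1},{"tz": 2},{"tz": 3},{"tz": 3}]';  python3 -c "
from h import *
plan(440,-215,22,0.0)"
```

```text
time_s: 14.5
eef_pos: [440.4, -215.1, 181.5]
ee_rot: [-0.001, 1.0, 0.003, -0.001]
force: [0.3, -0.5, -3.3]
grip_width: 0.641
grip_force: 109.0
time_s: 14.9
eef_pos: [440.7, -215.4, 180.1]
ee_rot: [0.0, 1.0, 0.003, 0.0]
force: [0.5, 0.1, -3.8]
grip_width: 0.636
grip_force: 109.0
t 14.9 row [-0.7 -0.4  3.1] [ 0.    -0.001  0.007] F [ 0.5  0.1 -3.8] w 54.0 j6 0.87
```

```bash
python3 steer.py '[{"tz": 1},{"tz": 2},{"tz": 3},{"tz": 3}]'; python3 steer.py '[{"tz": 1},{"tz": 1},{"tz": 1}]'
```

```text
time_s: 15.3
eef_pos: [440.6, -215.3, 176.7]
ee_rot: [-0.0, 1.0, 0.003, -0.0]
force: [-0.9, 0.9, -2.9]
grip_width: 0.643
grip_force: 109.1
time_s: 15.6
eef_pos: [440.6, -215.3, 176.6]
ee_rot: [0.0, 1.0, 0.003, -0.0]
force: [-4.9, 4.2, 10.8]
grip_width: 0.644
grip_force: 110.6
```

```bash
python3 steer.py '[{},{},{},{}]' 1.0; python3 steer.py '[{"tz": -20},{"tz": -60},{"tz": -110},{"tx": -30,"tz": -150},{"tx": -30,"tz": -150},{"tx": -30,"tz": -150}]'
python3 - <<'E'
from h import *
s=ctrl.capture("side"); t=ctrl.capture("top"); binside(s)
cv2.imwrite("pics/s8.png",s[:,:,::-1]);cv2.imwrite("pics/t8.png",t[:,:,::-1])
a=cv2.resize(s[190:260,185:275],(720,560),interpolation=cv2.INTER_CUBIC)
b=cv2.resize(t[160:220,160:280],(720,360),interpolation=cv2.INTER_CUBIC)
b=cv2.resize(t[165:205,210:270],(400,267),interpolation=cv2.INTER_CUBIC)
b2=cv2.resize(t[180:220,165:225],(400,267),interpolation=cv2.INTER_CUBIC)
a=cv2.resize(s[190:245,195:265],(400,314),interpolation=cv2.INTER_CUBIC)
a2=cv2.resize(s[225:280,185:255],(400,314),interpolation=cv2.INTER_CUBIC)
cv2.imwrite("pics/c8.png",np.vstack([np.hstack([b,b2]),np.hstack([a,a2])])[:,:,::-1])
E
```

```text
time_s: 16.0
eef_pos: [440.7, -215.4, 175.7]
ee_rot: [0.0, 1.0, 0.003, 0.0]
force: [0.1, -0.2, 0.6]
grip_width: 1.005
grip_force: 0.0
time_s: 16.6
eef_pos: [410.4, -215.5, 326.2]
ee_rot: [0.001, 1.0, 0.003, 0.001]
force: [0.6, 0.2, -0.5]
grip_width: 0.999
grip_force: 0.0
bin bbox [122 268  52  37 664]
```

View pics/c8.png

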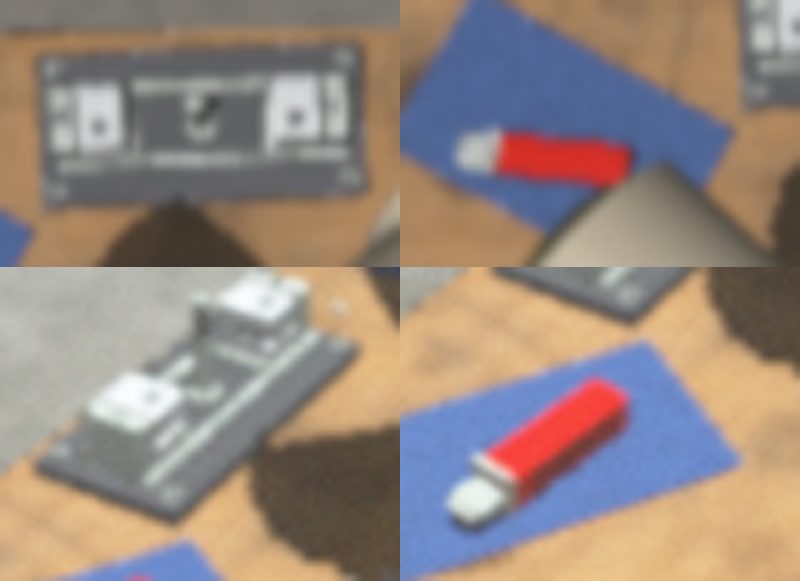

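Run:
```python
from h import *
tu=lambda p:unc(p,6.667,(165,180)); su=lambda p:unc(np.array(p)-[400,267],5.714,(185,225))
H=[(45,-13,27),(45,13,27),(-45,-13,27),(-45,13,27),(67,0,15)]
top=[("top",l,tu(u)) for l,u in zip(H,[(100,133),(98,176),(232,148),(228,187),(57,152)])]
side=[("side",l,su(u)) for l,u in zip(H,[(488,457),(519,482),(598,378),(630,397),(458,516)])]
for o in(top,side,top+side):
    p,f=kp(o,[420,250,1.5]); print(p.round(3),f.round(1))
for i in range(5): print(tri(top[i][2],side[i][2]))
# fixture w/ forks
tf=lambda p:unc(p,6.667,(210,165)); sf=lambda p:unc(np.array(p)-[0,267],5.714,(195,190))
F=[("top",l,tf(u)) for l,u in [((52,108,12),(38,57)),((52,-108,12),(362,42)),((-52,108,12),(45,208)),((-52,-108,12),(368,190)),
 ((20,79,52),(76,88)),((20,-49,52),(268,76)),((-20,79,52),(78,152)),((-20,49,52),(124,149)),((-20,-49,52),(270,140)),((-20,-79,52),(318,138))]]
S=[("side",l,sf(u)) for l,u in [((52,108,12),(38,465)),((-52,108,12),(175,512)),((-52,-108,12),(357,345))]]
for o in(F,S,F+S):
    p,f=kp(o,[500,25,.03]); print("fix",p.round(3),f.round(1))
plan(415,244,120,1.45)
```

```text
[411.749 245.6     1.455] [-0.5  0.2 -1.  -0.4  0.3 -0.   0.1  0.   1.1  0.2]
[411.254 247.264   1.463] [-1.9  0.9 -0.9  0.4  0.1 -0.6  0.9 -0.5  1.3 -0.2]
[411.624 246.51    1.46 ] [-0.7  0.3 -1.2 -0.3  0.1 -0.  -0.1  0.   0.9  0.3 -1.8  0.7 -0.8  0.2
  0.2 -0.7  0.9 -0.6  1.3 -0.5]
(array([428.81224881, 285.52505542,  27.32944773]), np.float64(4.0652040032805346))
(array([403.31407427, 288.42361344,  24.42917669]), np.float64(1.4032824483867021))
(array([419.85324474, 201.04187926,  24.46115692]), np.float64(0.23236486526105246))
(array([395.23380133, 204.02083869,  24.11741439]), np.float64(2.4268469577265654))
(array([420.46362464, 316.86499383,  15.36778091]), np.float64(0.35226440221953664))
fix [5.01373e+02 2.54430e+01 3.80000e-02] [-0.4 -0.2 -0.2 -0.5 -0.6  0.4  0.1  0.5 -0.2  0.2  0.5  0.4 -0.1 -0.3
 -0.1 -0.3  0.7 -0.1  0.4 -0.2]
fix [5.02141e+02 2.70590e+01 4.80000e-02] [-1.3 -0.4  0.6  0.7  0.3 -0.5]
fix [5.01561e+02 2.57060e+01 3.90000e-02] [-0.5 -0.1 -0.3 -0.6 -0.7  0.4  0.1  0.4 -0.3  0.2  0.5  0.4 -0.2 -0.3
 -0.2 -0.3  0.6 -0.2  0.4 -0.2 -1.  -0.7  0.7  0.5  0.8 -0.5]
t 16.7 row [   7.5 -459.3   50.2] [-0.002  0.    -1.443] F [-0.4  0.3 -0.1] w 85.3 j6 0.83
```

```bash
python3 steer.py '[{"tx": 5,"ty": -462,"az": -1.44},{"tx": 5,"ty": -462,"az": -1.44},{"tx": 5,"ty": -462,"az": -1.44},{"tx": 5,"ty": -462,"az": -1.44},{"tx": 5,"ty": -462,"az": -1.44},{"tx": 5,"ty": -462,"az": -1.44},{"tx": 5,"ty": -462,"az": -1.44},{"tx": 5,"ty": -462,"az": -1.44}]' 0.6 ; python3 -c "
from h import *
plan(412,246.5,60,1.46)"
```

```text
time_s: 17.5
eef_pos: [411.9, 186.9, 324.4]
ee_rot: [-0.001, 0.822, 0.57, -0.001]
force: [1.5, -0.3, -0.3]
grip_width: 0.601
grip_force: 0.0
t 17.5 row [ 56.  -20.6 109.4] [-0.002  0.001 -0.247] F [ 1.5 -0.3 -0.3] w 51.1 j6 0.52
```

```bash
cat >> h.py <<'E'
def redc(im):
    m=(redness(im[225:290,170:260])>60).astype(np.uint8); print("red centroid",[round(v+o,1) for v,o in zip(cv2.connectedComponentsWithStats(m)[3][1],(170,225))],m.sum())
E
python3 steer.py '[{"tx": 56,"ty": -20,"az": -0.15},{"tx": 56,"ty": -20,"tz": 60,"az": -0.247},{"tx": 56,"ty": -20,"tz": 109,"az": -0.247},{"tx": 56,"ty": -20,"tz": 109,"az": -0.247},{"tx": 56,"ty": -20,"tz": 109,"az": -0.247}]'; python3 -c "
from h import *
plan(412,246.5,23,1.46); redc(cv2.imread('pics/s8.png')[:,:,::-1]); s=ctrl.capture('side'); redc(s)
cv2.imwrite('pics/s9.png',cv2.resize(s[190:290,160:290],(780,600),interpolation=cv2.INTER_CUBIC)[:,:,::-1])"
```

```text
time_s: 18.0
eef_pos: [413.4, 243.9, 215.4]
ee_rot: [-0.001, 0.747, 0.664, -0.002]
force: [0.8, -0.3, 0.3]
grip_width: 0.603
grip_force: 0.0
t 18.0 row [ 2.4 -1.6 37.4] [-0.004  0.002 -0.006] F [ 0.8 -0.3  0.3] w 51.3 j6 0.41
red centroid [np.float64(212.2), np.float64(253.7)] 204
red centroid [np.float64(213.5), np.float64(252.8)] 87
```

View pics/s9.png

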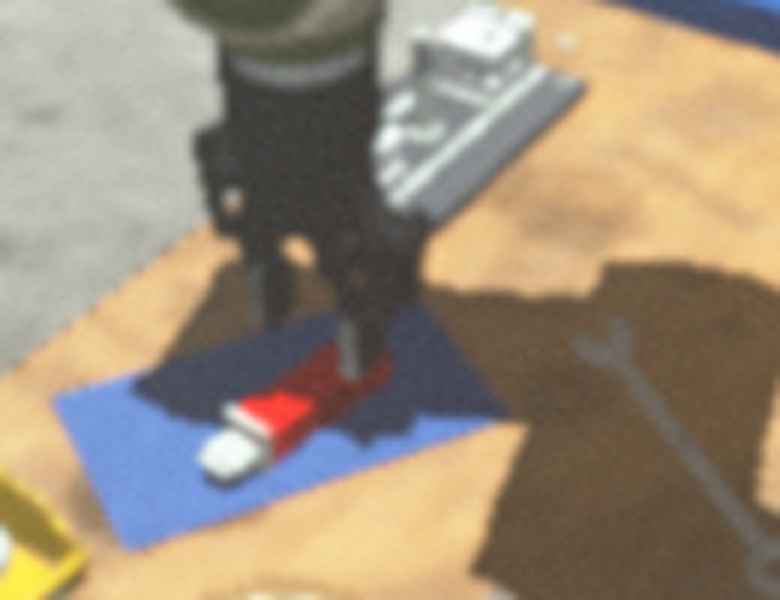

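Straddling the handle. Descend, grip.

```bash
python3 steer.py '[{"tx": 1,"ty": -1,"tz": 15},{"tx": 1,"ty": -1,"tz": 28},{"tx": 1,"ty": -1,"tz": 35},{"tx": 1,"ty": -1,"tz": 37},{"tx": 1,"ty": -1,"tz": 37}]' 0.6;  python3 steer.py '[{},{},{},{},{}]' 0.2 40;python3 -c "
from h import *
plan(412,246.5,23,1.46)"
```

```text
time_s: 18.55
eef_pos: [413.0, 245.0, 180.6]
ee_rot: [0.0, 0.747, 0.664, 0.001]
force: [0.1, 0.8, -0.5]
grip_width: 0.602
grip_force: 0.0
time_s: 19.05
eef_pos: [412.9, 245.1, 180.5]
ee_rot: [0.0, 0.747, 0.665, 0.001]
force: [0.1, -1.3, 6.9]
grip_width: 0.296
grip_force: 40.4
t 19.1 row [ 1.2 -1.1  2.5] [ 0.001 -0.001 -0.006] F [ 0.1 -1.3  6.9] w 25.2 j6 0.41
```

```bash
cat >> h.py <<'E'
FX=[501.4,25.5,0.038]
def pf(lx,ly,z,psi=0.038): # plan in fixture frame
    P=T(FX,[lx,ly,z])[0]; plan(*P,psi)
E
python3 steer.py '[{"tz": -10},{"tz": -40},{"tz": -70},{"tz": -80},{"tz": -80}]' - 80;python3 -c "
from h import *
pf(-106,64,80)"
```

```text
time_s: 19.55
eef_pos: [412.7, 245.1, 260.8]
ee_rot: [0.001, 0.747, 0.665, 0.001]
force: [-0.9, 0.6, -0.9]
grip_width: 0.277
grip_force: 79.2
t 19.6 row [-160.9   -0.9   25.6] [ 1.000e-03 -2.000e-03  1.416e+00] F [-0.9  0.6 -0.9] w 23.6 j6 0.41
```

```bash
python3 steer.py '[{"tx": -80,"az": 0.15},{"tx": -161,"ty": -1,"az": 0.3},{"tx": -161,"ty": -1,"az": 0.45},{"tx": -161,"ty": -1,"az": 0.9},{"tx": -161,"ty": -1,"az": 1.416},{"tx": -161,"ty": -1,"az": 1.416},{"tx": -161,"ty": -1,"az": 1.416},{"tx": -161,"ty": -1,"az": 1.416}]'; python3 steer.py '[{"az": 0.15},{"az": 0.25},{"az": 0.25}]';python3 -c "
from h import *
pf(-106,64,44.5)"
```

```text
time_s: 20.35
eef_pos: [392.4, 85.2, 258.4]
ee_rot: [-0.0, 0.992, 0.123, -0.001]
force: [0.6, -0.6, 0.4]
grip_width: 0.284
grip_force: 79.3
time_s: 20.65
eef_pos: [392.5, 85.3, 258.6]
ee_rot: [-0.0, 1.0, 0.001, -0.001]
force: [-0.1, -0.3, -1.7]
grip_width: 0.287
grip_force: 79.3
t 20.6 row [ 0.7 -0.2 59.1] [-0.     0.002 -0.035] F [-0.1 -0.3 -1.7] w 24.4 j6 1.49
```

```bash
python3 steer.py '[{"tx": 1,"tz": 20,"az": -0.035},{"tx": 1,"tz": 40,"az": -0.035},{"tx": 1,"tz": 54,"az": -0.035},{"tx": 1,"tz": 59,"az": -0.035},{"tx": 1,"tz": 59,"az": -0.035},{"tx": 1,"tz": 59,"az": -0.035},{"tx": 1,"tz": 59,"az": -0.035}]'
python3 - <<'E'
from h import *
pf(-106,64,44.5)
s=ctrl.capture("side"); cv2.imwrite("pics/s10.png",s[:,:,::-1])
# expected vs observed red handle: fit x,y,z shift with yaw fixed
p=ctrl.sense()["eef_pos"]; print(proj("side",T(FX,[(-38,64,34),(-20,79,30),(-20,79,38)])))
a=cv2.resize(s[195:260,190:275],(780,596),interpolation=cv2.INTER_CUBIC); cv2.imwrite("pics/c10.png",a[:,:,::-1])
E
```

```text
time_s: 21.35
eef_pos: [394.0, 85.3, 201.2]
ee_rot: [0.0, 1.0, 0.02, 0.001]
force: [0.4, 0.0, -1.0]
grip_width: 0.284
grip_force: 79.3
t 21.4 row [-0.9 -0.2  1.7] [ 0.    -0.001  0.001] F [ 0.4  0.  -1. ] w 24.1 j6 1.45
[[229.51862044 219.55163448]
 [222.56821068 221.16891453]
 [222.49447491 219.19983822]]
```

View pics/c10.png

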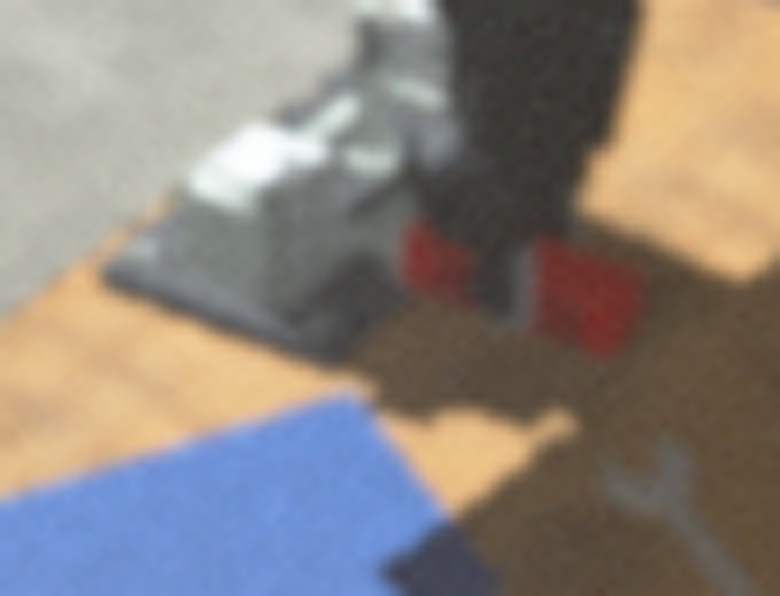

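```bash
python3 steer.py '[{"tx": 4,"tz": 1.7},{"tx": 9,"tz": 1.7},{"tx": 14,"tz": 1.7},{"tx": 16,"tz": 1.7},{"tx": 16,"tz": 1.7},{"tx": 16,"tz": 1.7}]'; python3 steer.py '[{"tx": 2},{"tx": 4},{"tx": 6},{"tx": 8},{"tx": 8}]'
```

```text
time_s: 22.0
eef_pos: [409.7, 85.9, 198.9]
ee_rot: [-0.0, 1.0, 0.019, -0.0]
force: [-0.2, -0.5, -1.7]
grip_width: 0.283
grip_force: 79.3
time_s: 22.5
eef_pos: [418.0, 86.2, 199.0]
ee_rot: [0.0, 1.0, 0.019, 0.0]
force: [-0.4, 0.2, -1.4]
grip_width: 0.283
grip_force: 79.3
```

```bash
cd .;python3 -c "
from h import *
pf(-66,64,44.5)"
```

```text
t 22.5 row [15.  -0.2 -0.5] [ 0.    -0.     0.001] F [-0.4  0.2 -1.4] w 24.0 j6 1.46
```

```bash
python3 steer.py '[{"tx": 3,"tz": -0.5},{"tx": 6,"tz": -0.5},{"tx": 9,"tz": -0.5},{"tx": 10,"tz": -0.5},{"tx": 10,"tz": -0.5}]'; python3 steer.py '[{"tx": 1},{"tx": 2},{"tx": 2}]'; python3 steer.py '[{"tx": 1},{"tx": 1.5},{"tx": 1.5}]'
```

```text
time_s: 23.0
eef_pos: [427.9, 86.6, 199.5]
ee_rot: [-0.0, 1.0, 0.019, 0.0]
force: [-0.1, 0.5, -0.9]
grip_width: 0.284
grip_force: 79.3
time_s: 23.3
eef_pos: [429.9, 86.6, 199.5]
ee_rot: [0.0, 1.0, 0.019, 0.0]
force: [0.3, -0.5, -1.4]
grip_width: 0.288
grip_force: 79.3
time_s: 23.6
eef_pos: [431.3, 86.7, 199.5]
ee_rot: [-0.0, 1.0, 0.019, 0.0]
force: [0.5, 0.1, -1.6]
grip_width: 0.286
grip_force: 79.3
```

```bash
for i in 1; do python3 steer.py '[{"tx": 1},{"tx": 1.5},{"tx": 1.5}]';  python3 steer.py '[{"tx": 0.7},{"tx": 1},{"tx": 1}]'; done | grep -E "pos|force"
```

```text
eef_pos: [432.8, 86.8, 199.5]
force: [0.3, 0.2, -1.7]
grip_force: 79.3
eef_pos: [433.8, 86.8, 199.5]
force: [-1.5, 0.3, -1.6]
grip_force: 79.3
```

```bash
python3 steer.py '[{"tx": 0.5},{"tx": 1},{"tx": 1}]' | grep -E "pos|force";  python3 steer.py '[{}]' | grep -E "pos|force"
```

```text
eef_pos: [434.5, 86.9, 199.3]
force: [-4.7, 0.5, 1.3]
grip_force: 79.5
eef_pos: [434.4, 86.9, 199.4]
force: [-5.9, -0.7, 1.0]
grip_force: 79.5
```

```bash
python3 steer.py '[{"tx": 0.5},{"tx": 1},{"tx": 1}]' | grep -E "pos|force";  python3 steer.py '[{}]' | grep -E "pos|force"
```

```text
eef_pos: [434.9, 87.0, 199.2]
force: [-9.8, -1.3, 3.5]
grip_force: 79.9
eef_pos: [434.9, 87.0, 199.1]
force: [-9.7, -1.4, 3.5]
grip_force: 79.9
```

```bash
python3 steer.py '[{"tx": -3},{"tx": -8},{"tx": -15},{"tx": -25},{"tx": -40},{"tx": -50},{"tx": -50}]' | grep -E "time|pos|force";  python3 -c "
from h import *
pf(-106,-64,44.5)"
```

```text
time_s: 25.7
eef_pos: [384.7, 85.0, 199.5]
force: [0.8, -0.4, -1.1]
grip_force: 79.3
t 25.7 row [  8.3 127.9   0. ] [-0.     0.001  0.001] F [ 0.8 -0.4 -1.1] w 23.9 j6 1.45
```

```bash
python3 steer.py '[{"ty": 20},{"ty": 60},{"ty": 100},{"ty": 120},{"tx": 4,"ty": 128},{"tx": 8,"ty": 128},{"tx": 8,"ty": 128},{"tx": 8,"ty": 128}]' | grep -E "time|pos|force";  python3 - <<'E'
from h import *
pf(-106,-64,44.5)
s=ctrl.capture("side"); t=ctrl.capture("top"); binside(s); cv2.imwrite("pics/s11.png",s[:,:,::-1]); cv2.imwrite("pics/t11.png",t[:,:,::-1])
E
```

```text
time_s: 26.5
eef_pos: [398.8, -41.7, 199.4]
force: [0.5, -0.5, -1.2]
grip_force: 79.3
t 26.5 row [-0.9  0.8 -0.1] [-0.     0.     0.002] F [ 0.5 -0.5 -1.2] w 24.3 j6 1.13
bin bbox [122 269  52  36 634]
```

```bash
python3 steer.py '[{"tx": 5,"ty": 0.8},{"tx": 10,"ty": 0.8},{"tx": 15,"ty": 0.8},{"tx": 19,"ty": 0.8},{"tx": 22,"ty": 0.8},{"tx": 24,"ty": 0.8},{"tx": 24,"ty": 0.8}]'| grep -E "time|pos|force"; python3 steer.py '[{"tx": 3},{"tx": 6},{"tx": 9},{"tx": 11},{"tx": 11}]'| grep -E "time|pos|force"; python3 steer.py '[{"tx": 1},{"tx": 1.5},{"tx": 1.5}]'| grep -E "time|pos|force"; python3 steer.py '[{"tx": 1},{"tx": 1.5},{"tx": 1.5}]'| grep -E "time|pos|force"
```

```text
time_s: 27.3
eef_pos: [422.9, -42.5, 199.5]
force: [0.1, 0.0, -1.5]
grip_force: 79.3
time_s: 27.8
eef_pos: [434.0, -42.1, 199.5]
force: [0.1, -0.1, -1.4]
grip_force: 79.3
time_s: 28.1
eef_pos: [435.3, -42.0, 199.5]
force: [-0.1, 0.8, -1.0]
grip_force: 79.3
time_s: 28.4
eef_pos: [436.8, -42.0, 199.5]
force: [0.1, -0.2, -2.0]
grip_force: 79.3
```

```bash
python3 steer.py '[{"tx": 1},{"tx": 1}]'| grep -E "time|pos|force"; python3 steer.py '[{"tx": 1},{"tx": 1}]'| grep -E "time|pos|force"; python3 steer.py '[{"tx": 1},{"tx": 1}]'| grep -E "time|pos|force"
```

```text
time_s: 28.6
eef_pos: [437.8, -41.9, 199.5]
force: [-0.0, 0.4, -0.4]
grip_force: 79.3
time_s: 28.8
eef_pos: [438.5, -41.8, 199.3]
force: [-4.5, -1.1, 0.5]
grip_force: 79.7
time_s: 29.0
eef_pos: [438.9, -41.7, 199.1]
force: [-9.0, -0.9, 3.7]
grip_force: 80.0
```

```bash
python3 steer.py '[{"tx": -3},{"tx": -8},{"tx": -15},{"tx": -25},{"tx": -40},{"tx": -52,"tz": -5},{"tx": -52,"tz": -40},{"tx": -52,"tz": -70}]' | grep -E "time|pos|force"; python3 steer.py '[{"ty": -50,"tz": -10},{"ty": -120,"tz": -10},{"ty": -180,"tz": -10},{"ty": -180,"tz": -10},{"ty": -180,"tz": -10},{"ty": -180,"tz": -10,"az": -0.15}]' | grep -E "time|pos|force"
python3 - <<'E'
from h import *
plan(412.9,245.1,100,1.455)
s=ctrl.capture("side"); t=ctrl.capture("top"); binside(s); cv2.imwrite("pics/s12.png",s[:,:,::-1]); cv2.imwrite("pics/t12.png",t[:,:,::-1])
P=onz("top",[unc(p,6.5,(150,160)) for p in [(177,120),(423,258),(335,408),(88,265)]],3);print(P.round(),P.mean(0))
E
```

```text
time_s: 29.8
eef_pos: [386.9, -43.8, 270.4]
force: [0.5, 0.3, -0.7]
grip_force: 79.3
time_s: 30.4
eef_pos: [380.2, 136.3, 279.4]
force: [0.1, -0.7, -0.5]
grip_force: 79.4
t 30.4 row [  52.9 -100.6   24.4] [ 0.     0.    -1.262] F [ 0.1 -0.7 -0.5] w 24.3 j6 1.43
bin bbox [122 270  52  35 608]
[[531. 305.   3.]
 [433. 137.   3.]
 [332. 196.   3.]
 [432. 363.   3.]] [431.99095324 250.16153661   3.        ]
```

```bash
python3 steer.py '[{"tx": 60,"ty": -102,"az": -0.15},{"tx": 60,"ty": -102,"az": -0.3},{"tx": 60,"ty": -102,"az": -0.45},{"tx": 60,"ty": -102,"az": -1.26},{"tx": 60,"ty": -102,"az": -1.26},{"tx": 60,"ty": -102,"az": -1.26},{"tx": 60,"ty": -102,"az": -1.26},{"tx": 60,"ty": -102,"az": -1.26}]' | grep -E "time|pos|force"; python3 steer.py '[{"az": -0.06},{"az": -0.06}]' | grep -E "time|pos|force"
python3 - <<'E'
from h import *
plan(420,246,26.5,1.455)
E
```

```text
time_s: 31.3
eef_pos: [420.8, 246.5, 279.4]
force: [-0.3, -1.1, -0.9]
grip_force: 79.5
time_s: 31.5
eef_pos: [420.8, 246.6, 279.4]
force: [0.1, 0.9, -0.8]
grip_force: 79.5
t 31.5 row [-0.6 -0.7 97.9] [-0.    0.   -0.01] F [ 0.1  0.9 -0.8] w 24.2 j6 0.42
```

```bash
python3 steer.py '[{"tz": 30},{"tz": 60},{"tz": 80},{"tz": 92},{"tz": 96},{"tz": 97},{"tz": 97}]' | grep -E "time|pos|force"; python3 steer.py '[{"tz": 1},{"tz": 2},{"tz": 2}]' | grep -E "time|pos|force"
```

```text
time_s: 32.2
eef_pos: [420.9, 247.5, 183.2]
force: [-0.7, 0.4, -1.2]
grip_force: 79.5
time_s: 32.5
eef_pos: [420.7, 247.5, 180.7]
force: [0.1, 0.1, -0.7]
grip_force: 79.5
```

```bash
python3 steer.py '[{"tz": 0.6},{"tz": 0.6}]' | grep -E "time|pos|force"; python3 steer.py '[{},{},{},{}]' 0.5| grep -E "time|pos|force";  python3 steer.py '[{"tz": -20},{"tz": -60},{"tz": -110},{"tz": -110},{"tz": -110}]' | grep -E "time|pos|force"
python3 - <<'E'
from h import *
pf(0,64,100,1.609)
E
```

```text
time_s: 32.7
eef_pos: [420.7, 247.5, 180.7]
force: [-2.2, -1.1, 9.0]
grip_force: 80.9
time_s: 33.1
eef_pos: [420.6, 247.5, 179.8]
force: [0.1, 0.5, -0.2]
grip_force: 0.0
time_s: 33.6
eef_pos: [420.6, 247.5, 290.6]
force: [-0.7, 0.2, -0.4]
grip_force: 0.0
t 33.6 row [-147.3   97.    35.7] [ 0.002 -0.001 -0.16 ] F [-0.7  0.2 -0.4] w 42.5 j6 0.41
```

```bash
python3 steer.py '[{"tx": -147,"ty": 97,"az": -0.15},{"tx": -147,"ty": 97,"az": -0.16},{"tx": -147,"ty": 97,"az": -0.16},{"tx": -147,"ty": 97,"az": -0.16},{"tx": -147,"ty": 97,"tz": 20,"az": -0.16},{"tx": -147,"ty": 97,"tz": 36,"az": -0.16},{"tx": -147,"ty": 97,"tz": 36,"az": -0.16},{"tx": -147,"ty": 97,"tz": 36,"az": -0.16}]' 0.75| grep -E "time|pos|force"
python3 - <<'E'
from h import *
pf(0,64,41,1.609)
s=ctrl.capture("side"); redc(s); binside(s); cv2.imwrite("pics/s13.png",s[:,:,::-1])
E
```

```text
time_s: 34.4
eef_pos: [498.9, 89.8, 253.4]
force: [-0.2, -0.4, -0.5]
grip_force: 0.0
t 34.4 row [-0.4  0.1 57.4] [-0.002 -0.    -0.   ] F [-0.2 -0.4 -0.5] w 63.6 j6 -0.09
red centroid [np.float64(210.0), np.float64(253.5)] 213
bin bbox [122 269  52  36 631]
```

```bash
python3 steer.py '[{"tz": 20},{"tz": 38},{"tz": 50},{"tz": 55},{"tz": 57},{"tz": 57}]' | grep -E "time|pos|force"; python3 steer.py '[{},{},{},{},{}]' 0.2 60; python3 steer.py '[{"tz": -5},{"tz": -15},{"tz": -40},{"tz": -80},{"tz": -100},{"tz": -100}]' - 80
```

```text
time_s: 35.05
eef_pos: [499.2, 89.8, 197.3]
force: [0.1, -1.4, -0.7]
grip_force: 0.0
time_s: 35.55
eef_pos: [499.4, 89.7, 197.8]
ee_rot: [0.001, 0.694, 0.72, 0.001]
force: [-0.0, -0.3, 6.7]
grip_width: 0.459
grip_force: 60.8
time_s: 36.15
eef_pos: [499.1, 89.8, 299.9]
ee_rot: [0.002, 0.693, 0.721, 0.002]
force: [0.0, 1.1, -2.3]
grip_width: 0.453
grip_force: 81.3
```

```bash
cat >> h.py <<'E'
TR=[464.3,-430.6,-0.173]
def pt(lx,ly,z): P=T(TR,[lx,ly,z])[0]; plan(*P,np.pi/2-.173)
E
python3 - <<'E'
from h import *
su=lambda p:(np.array(p)+.5)/[400/130,280/90]-.5+[240,110]; tu=lambda p:unc(p,4,(210,150))
print(tri(tu((473,89)),su((103,185))),tri(tu((455,207)),su((175,215))))
print(T(TR,[(65,84,26),(-65,84,26)]))
pt(0,40,150)
E
python3 steer.py '[{"tx": -100},{"tx": -400},{"tx": -400},{"tx": -400},{"tx": -400},{"tx": -400},{"tx": -400},{"tx": -400}]'; python3 -c "
from h import *
pt(0,40,150)"
```

```text
(array([ 545.05408395, -364.03422201,   10.70381701]), np.float64(2.6160883096670986)) (array([ 415.5750473 , -339.25884841,   10.82891402]), np.float64(1.0581421503918498))
[[ 542.78935142 -359.04287796   26.        ]
 [ 414.7298893  -336.66489407   26.        ]]
t 36.1 row [-479.6  -46.3   -5.1] [ 0.005 -0.     0.211] F [ 0.   1.1 -2.3] w 38.5 j6 -0.09
time_s: 36.95
eef_pos: [513.6, -311.8, 295.6]
ee_rot: [-0.001, 0.694, 0.72, -0.0]
force: [1.0, 0.2, -0.6]
grip_width: 0.453
grip_force: 81.2
t 37.0 row [-77.7 -45.4  -9.4] [-0.002 -0.002  0.211] F [ 1.   0.2 -0.6] w 38.5 j6 -0.78
```

```bash
python3 steer.py '[{"tx": -40,"ty": -25,"az": 0.1},{"tx": -78,"ty": -45,"az": 0.211},{"tx": -78,"ty": -45,"az": 0.211},{"tx": -78,"ty": -45,"tz": 30,"az": 0.211},{"tx": -78,"ty": -45,"tz": 70,"az": 0.211},{"tx": -78,"ty": -45,"tz": 90,"az": 0.211},{"tx": -78,"ty": -45,"tz": 96,"az": 0.211},{"tx": -78,"ty": -45,"tz": 96,"az": 0.211}]'; python3 -c "
from h import *
pt(0,40,36)"
```

```text
time_s: 37.75
eef_pos: [472.2, -389.2, 200.0]
ee_rot: [-0.001, 0.765, 0.644, 0.0]
force: [0.6, 0.0, -0.9]
grip_width: 0.456
grip_force: 81.3
t 37.8 row [-2.1 -0.6  9. ] [-0.002 -0.002  0.001] F [ 0.6  0.  -0.9] w 38.8 j6 -0.71
```

```bash
python3 steer.py '[{"tx": -1,"tz": 4},{"tx": -1,"tz": 7},{"tx": -1,"tz": 8},{"tx": -1,"tz": 8}]'| grep -E "time|pos|force"; python3 steer.py '[{"tz": 1},{"tz": 1.5},{"tz": 1.5}]'| grep -E "time|pos|force"
```

```text
time_s: 38.15
eef_pos: [472.1, -390.6, 193.2]
force: [0.2, 1.0, -1.4]
grip_force: 81.3
time_s: 38.45
eef_pos: [472.0, -390.6, 191.4]
force: [0.2, 0.7, -1.9]
grip_force: 81.3
```

```bash
python3 steer.py '[{"tz": 1},{"tz": 1}]'| grep -E "time|pos|force"; python3 steer.py '[{"tz": 0.7},{"tz": 0.7}]'| grep -E "time|pos|force"
```

```text
time_s: 38.65
eef_pos: [472.0, -390.6, 190.3]
force: [0.1, 0.5, -0.3]
grip_force: 81.3
time_s: 38.85
eef_pos: [472.1, -390.6, 189.8]
force: [-0.4, 0.6, 0.9]
grip_force: 81.4
```

```bash
python3 steer.py '[{"tz": 0.2},{"tz": 0.2},{"tz": 0.2},{"tz": 0.2}]' 0.65| grep -E "time|pos|force";  python3 steer.py '[{"tz": -15},{"tz": -50},{"tz": -100},{"tz": -110},{"tz": -110}]' | grep -E "time|pos|force"
python3 - <<'E'
from h import *
pf(0,-64,100,1.609)
s=ctrl.capture("side"); cv2.imwrite("pics/s14.png",s[:,:,::-1])
E
```

```text
time_s: 39.25
eef_pos: [472.0, -390.6, 189.5]
force: [-0.2, 0.8, -0.5]
grip_force: 0.0
time_s: 39.75
eef_pos: [472.2, -390.7, 302.4]
force: [0.3, -0.8, -0.5]
grip_force: 0.0
t 39.8 row [352.6 -29.6  46.2] [ 0.003  0.004 -0.211] F [ 0.3 -0.8 -0.5] w 55.1 j6 -0.71
```

```bash
python3 steer.py '[{"tx": 353,"ty": -30,"az": -0.1},{"tx": 353,"ty": -30,"az": -0.211},{"tx": 353,"ty": -30,"az": -0.211},{"tx": 353,"ty": -30,"az": -0.211},{"tx": 353,"ty": -30,"az": -0.211},{"tx": 353,"ty": -30,"az": -0.211},{"tx": 353,"ty": -30,"az": -0.211},{"tx": 353,"ty": -30,"tz": 20,"az": -0.211}]' 0.75| grep -E "time|pos|force"; python3 steer.py '[{"tz": 20},{"tz": 26},{"tz": 26}]'| grep -E "time|pos|force";python3 -c "
from h import *
pf(0,-64,41,1.609)"
```

```text
time_s: 40.6
eef_pos: [503.2, -33.3, 279.7]
force: [-0.3, 0.2, -0.7]
grip_force: 0.0
time_s: 40.9
eef_pos: [502.9, -37.8, 252.2]
force: [-0.6, -0.2, 0.0]
grip_force: 0.0
t 40.9 row [-0.7  1.1 56.1] [-0.003 -0.001 -0.001] F [-0.6 -0.2  0. ] w 63.8 j6 -0.35
```

```bash
python3 steer.py '[{"tx": -1,"ty": 1,"tz": 20},{"tx": -1,"ty": 1,"tz": 38},{"tx": -1,"ty": 1,"tz": 50},{"tx": -1,"ty": 1,"tz": 54},{"tx": -1,"ty": 1,"tz": 56},{"tx": -1,"ty": 1,"tz": 56}]' | grep -E "time|pos|force"; python3 steer.py '[{},{},{},{},{}]' 0.2 60; python3 steer.py '[{"tz": -5},{"tz": -15},{"tz": -40},{"tz": -80},{"tz": -100},{"tz": -100}]' - 80;  python3 -c "
from h import *
pt(0,-40,150)"
```

```text
time_s: 41.5
eef_pos: [504.4, -38.8, 197.9]
force: [0.3, 0.4, 0.7]
grip_force: 0.0
time_s: 42.0
eef_pos: [504.6, -38.8, 198.3]
ee_rot: [0.001, 0.694, 0.72, 0.0]
force: [0.6, 0.8, 6.5]
grip_width: 0.457
grip_force: 61.1
time_s: 42.6
eef_pos: [504.6, -38.7, 300.7]
ee_rot: [0.003, 0.693, 0.72, 0.001]
force: [0.4, 0.6, -1.9]
grip_width: 0.456
grip_force: 80.7
t 42.6 row [-429.2  -63.6   -3.8] [0.006 0.001 0.211] F [ 0.4  0.6 -1.9] w 38.8 j6 -0.35
```

```bash
python3 steer.py '[{"tx": -429,"ty": -64,"az": 0.1},{"tx": -429,"ty": -64,"az": 0.211},{"tx": -429,"ty": -64,"az": 0.211},{"tx": -429,"ty": -64,"az": 0.211},{"tx": -429,"ty": -64,"az": 0.211},{"tx": -429,"ty": -64,"az": 0.211},{"tx": -429,"ty": -64,"az": 0.211},{"tx": -429,"ty": -64,"az": 0.211}]'| grep -E "time|pos|force"; python3 steer.py '[{"tx": -34,"ty": -5},{"tx": -34,"ty": -5},{"tx": -34,"ty": -5,"tz": 30},{"tx": -34,"ty": -5,"tz": 70},{"tx": -34,"ty": -5,"tz": 90},{"tx": -34,"ty": -5,"tz": 96},{"tx": -34,"ty": -5,"tz": 96}]'| grep -E "time|pos|force"; python3 -c "
from h import *
pt(0,-40,36)"
```

```text
time_s: 43.4
eef_pos: [459.5, -438.1, 296.3]
force: [1.3, -0.7, -1.2]
grip_force: 80.7
time_s: 44.1
eef_pos: [449.7, -468.5, 200.7]
force: [0.2, -0.0, -0.8]
grip_force: 80.7
t 44.1 row [-0.2  7.9  9.7] [-0.001 -0.001  0.   ] F [ 0.2 -0.  -0.8] w 38.3 j6 -0.81
```

```bash
python3 steer.py '[{"ty": 8,"tz": 2},{"ty": 8,"tz": 5},{"ty": 8,"tz": 7},{"ty": 8,"tz": 8},{"ty": 8,"tz": 8}]'| grep -E "time|pos|force"; python3 steer.py '[{"tz": 0.8},{"tz": 1.2},{"tz": 1.2}]'| grep -E "time|pos|force"; python3 steer.py '[{"tz": 0.7},{"tz": 0.7}]'| grep -E "time|pos|force"
```

```text
time_s: 44.6
eef_pos: [457.4, -470.3, 193.5]
force: [0.4, -0.0, -1.4]
grip_force: 80.7
time_s: 44.9
eef_pos: [457.4, -470.3, 192.3]
force: [-0.0, -0.5, -1.2]
grip_force: 80.7
time_s: 45.1
eef_pos: [457.4, -470.3, 191.5]
force: [0.3, -0.2, -1.6]
grip_force: 80.7
```

```bash
python3 steer.py '[{"tz": 0.7},{"tz": 0.7}]'| grep -E "time|pos|force"; python3 steer.py '[{"tz": 0.7},{"tz": 0.7}]'| grep -E "time|pos|force"
```

```text
time_s: 45.3
eef_pos: [457.4, -470.2, 190.8]
force: [-0.7, 0.2, -1.3]
grip_force: 80.7
time_s: 45.5
eef_pos: [457.5, -470.3, 190.5]
force: [-1.1, 0.7, 1.8]
grip_force: 81.1
```

Contact; release, retreat, look.

```bash
python3 steer.py '[{},{},{},{}]' 0.65| grep -E "time|pos|force";  python3 steer.py '[{"tz": -15},{"tz": -50},{"tz": -100},{"ty": -30,"tz": -150},{"tx": 30,"ty": -80,"tz": -180},{"tx": 70,"ty": -120,"tz": -190},{"tx": 100,"ty": -150,"tz": -190}]' | grep -E "time|pos|force"
python3 - <<'E'
from h import *
s=ctrl.capture("side"); t=ctrl.capture("top"); binside(s); redc(s)
cv2.imwrite("pics/s15.png",s[:,:,::-1]);cv2.imwrite("pics/t15.png",t[:,:,::-1])
b=cv2.resize(t[160:220,120:260],(400,171),interpolation=cv2.INTER_CUBIC); b2=cv2.resize(t[160:220,260:400],(400,171),interpolation=cv2.INTER_CUBIC)
a=cv2.resize(s[225:310,115:245],(400,262),interpolation=cv2.INTER_CUBIC); a2=cv2.resize(s[120:205,230:360],(400,262),interpolation=cv2.INTER_CUBIC)
cv2.imwrite("pics/c15.png",np.vstack([np.hstack([b,b2]),np.hstack([a,a2])])[:,:,::-1])
E
```

```text
time_s: 45.9
eef_pos: [457.4, -470.3, 190.2]
force: [-0.1, -0.3, -0.4]
grip_force: 0.0
time_s: 46.6
eef_pos: [337.3, -360.4, 380.4]
force: [-0.0, -0.1, 0.3]
grip_force: 0.0
bin bbox [122 266  52  39 655]
red centroid [np.float64(209.7), np.float64(253.4)] 203
```

View pics/c15.png

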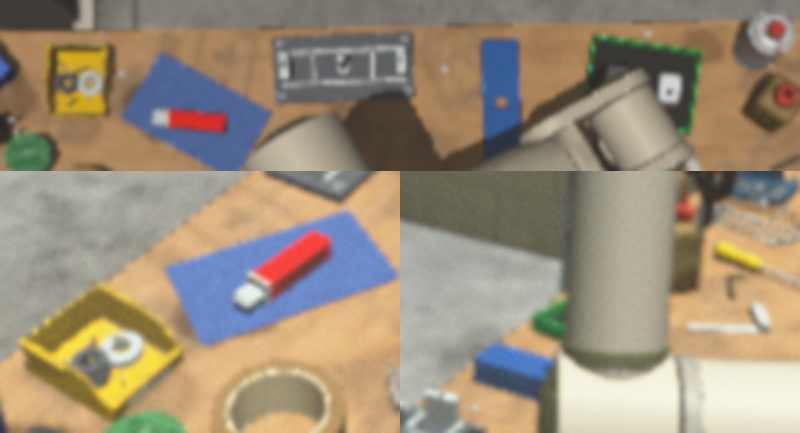

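```bash
python3 steer.py '[{"tx": 250,"ty": -30},{"tx": 250,"ty": -30},{"tx": 250,"ty": -30},{"tx": 250,"ty": -30},{"tx": 250,"ty": -30},{"tx": 250,"ty": -30},{"tx": 250,"ty": -30}]' | grep -E "time|pos|force"
python3 - <<'E'
from h import *
s=ctrl.capture("side"); t=ctrl.capture("top"); binside(s)
b2=cv2.resize(t[160:220,260:420],(800,300),interpolation=cv2.INTER_CUBIC)
a2=cv2.resize(s[110:205,230:390],(500,297),interpolation=cv2.INTER_CUBIC); a=cv2.resize(s[225:310,150:245],(300,297))
cv2.imwrite("pics/c16.png",np.vstack([b2,np.hstack([a2,a])])[:,:,::-1])
E
```

```text
time_s: 47.4
eef_pos: [352.4, -109.8, 379.0]
force: [-0.1, -0.5, 0.2]
grip_force: 0.0
bin bbox [122 268  52  37 640]
```

View pics/c16.png

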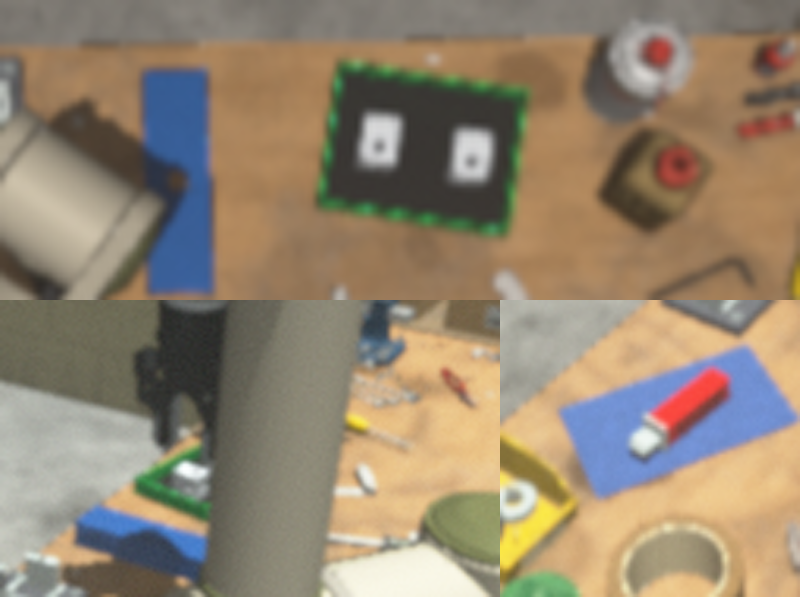

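Both blocks stand upright in the tray, at (380,140) and (470,155) in the picture. The bar is flat on the bench, the gauge is on its mat, and the bottle and can are standing.

```bash
python3 -c "
from rig import ctrl
print(ctrl.finish_job())"
```

```text
the job is handed in; nothing more can be done
None
```

I handed the job in at about 47 s, with no verdict shown: nut and spacer in the bin, clamp bar flat on the bench, the two blocks present (fork_a and fork_d) gauged to the shoulder at about 10 N and upright in the tray, the gauge back on its mat, and the bottle and can still standing.

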